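Find the heavy side of the vibrator rotor and hold it down

TASK

The rotor of the plaster vibrator sits on its bearing stand. Press the hinged bearing cap shut until it snaps, then turn the rotor by its bars to find by feel which side is the heavy one (nothing on it shows it) and bring that side straight to the bottom, within about 10 degrees; left alone it sticks well short of that. Finish with the rotor still and one bar still held in the gripper, leaving the jar, dropper bottle, dish and screwdriver around it where they are.

Things in the scene. Friction and masses are not known exactly. Their poses are not given: they have to be found in the camera images.
- stand: Fixed stand: grey foot 190 by 150 mm (along its x, y), origin under its centre. White bearing pedestal 44 by 62 mm, 140 mm high, centred 35 mm to -x of the origin; the rotor overhangs on the +x side.
- axis (a point): Centre of the rotor's drum, on its level shaft, 45 mm to +x of the stand's origin, 140 mm above the table. Axes are the stand's: x along the shaft from pedestal to rotor, z up; they do not turn with the rotor. The drum is closed aluminium, 110 mm across, 40 mm wide. Inside, unseen, a 0.85 kg weight 29 mm off the axis (pull up to 0.24 N m, 8 percent more or less) sits at an unknown angle, new in each run.
- rotor (a joint): Turn of the rotor about the stand's x axis (rad, right-handed: growing, its top goes to -y), no stops. At 0 a bar points straight up. It does not tell where the weight is: at the start at least 50 degrees from the bottom. Stiff grease: drag is 0.09 N m plus 1.5 N m per rad/s. Let go, the heavy side creeps down at up to 0.1 rad/s and sticks about 22 degrees short of the bottom; at the very top it also stays.
- bar_end (a point): Tip of the bar that points up at rotor angle 0, 105 mm from the axis; turns with the rotor, its z outward. Six equal round steel bars, 10 mm thick, stand out radially every 60 degrees in the drum's middle plane, 50 mm bare. A finger at rest 83 mm from the axis feels a bar lean on it with up to 2 to 4 N towards the side where the weight sinks; turning at 0.5 rad/s takes 6 to 13 N there.
- cap (a joint): Angle of the bearing cap on the pedestal: 0 shut, growing as it opens upward (rad). It starts between 0.5 and 0.9 and stays where it is left. A sprung ball stops it near 0.2: pressed on the tab with about 7 N it snaps past and lies shut at 0. Cap: white, 40 mm (x) by 60 mm, 20 mm thick.
- cap_tab (a point): Middle of the top of the cap's steel tab, the place to press; turns with the cap, its z normal to the cap's top, -y pointing out from the hinge. Shut, it lies 80 mm to -x of axis, 45 mm to -y and 27 mm higher. The tab is 26 mm (x) wide, sticks out 27 mm past the cap's free end, and its top is 6 mm above the cap's.
- cap_hinge (a point): Middle of the cap's hinge line (along the stand's x), at the pedestal's +y edge: 80 mm to -x of axis, 31 mm to +y, 1 mm higher. The tab's middle lies 76 mm from it along the cap, 26 mm above the cap's underside.
- jar: glass jar with a white lid, 52 mm across, 55 mm high, loose beside the stand; origin at its underside. To be left alone.
- dropper: small white dropper bottle, 32 mm across, 75 mm high, loose beside the stand; origin at its underside. To be left alone.
- dish: shallow steel dish, 70 mm across, 22 mm high, loose beside the stand; origin at its underside. To be left alone.
- probe: small screwdriver with a black handle, lying flat, 150 mm long, along its x, loose beside the stand; origin at its underside. To be left alone.
There are look-alikes about, which are no part of the job. What is shaped like the stand but red is not meant.

How it is judged:
By the outcome, as a careful person would: the job done as asked, in the order asked, and still so for the second after the job is handed in, while the arm keeps its last pose, push and grip.
It also fails if it takes over 72 s, if anything falls off the work surface, if the arm or the gripper's body presses on something with over 40 N, if the wrist force passes 120 N, or if a joint passes its speed limit or range.

ROBOT

A 6-joint arm with a two-finger parallel gripper is mounted at the origin on the work surface. World frame = base frame: x ahead of the robot, y to its left, z up, the work surface at z = 0. Lengths are in m, angles in rad, forces in N, time in s.
With the tool pointing down it reaches from about 0.25 to 0.725 m from the base axis. Payload 4 kg.
Tool frame: the origin (TCP) lies between the finger pads; the fingertips stand 11 mm ahead of it and the grasp point (between the pads) lies 8 mm behind it (bot.tip_extent is the distance from the TCP to the fingertips, in m); z points along the fingers, y is the line along which they close (so a half turn about z gives the same grasp; the last joint's range is limited). The gripper opens to 85 mm and grips with 20 to 120 N. Pads are 22 mm wide; open, the fingers measure 114 mm over their backs; the gripper's body (76 mm by 85 mm) begins 54 mm behind the grasp point. The pads swing forward as they close: fully open they stand 13 mm farther back than shut.
Start: joints at [1.127, 0.241, 0.005, 1.335, 0, 1.571], TCP at [0.215, 0.452, 0.242] pointing down, gripper open.
Joint ranges: [-2.72, 2.72], [-1.05, 1.87], [-1.09, 1.28], [-1.99, 2.15], [-1.42, 1.44], [-3.14, 3.14]. Speed limits (rad/s): [2.79, 2.79, 3.14, 3.14, 3.14, 3.14].

INTERFACE

Orientations are given as a unit quaternion [x, y, z, w].
In Python, from workcell import bot gives the robot as it stands. The module is installed in compiled form; this text tells all that it offers.
- The arm moves only by the tool drive_tool, never from a script. Its argument "rows" is a list of rows, each an object of numbers: "dx", "dy", "dz": the shift along the tool's x, y, z in units of 50 mm (1.0 is 50 mm); "wx", "wy", "wz": the turn, a rotation vector about the tool's x, y, z in units of 5 degrees (1.0 is 5 degrees); "hand": the finger opening in mm, from 0 to 85.4. A call has 1 to 20 rows; each row is the pose to reach, as a shift and turn from the pose commanded when the call began, along the tool's axes at that moment; what a row does not reach only later rows make up. A row lasts 1/10 s, in which the tool goes at most 50 mm and 8.59 degrees, less where a joint would pass 70% of its speed; a pose out of reach is approached as far as the arm can. A call with a gripper value outside its range is refused whole. The fingers move at their own pace and stop on an object; the grip force is fixed at half the most. Time passes only in rows, so rows that repeat a pose let the fingers close. It gives the time, the measured TCP pose, the force, the opening and the grip force at its end, in the units of the state.
- bot.get_obs(): the state, without advancing time (a new reading comes with each control period).
- bot.camera(name): name is "side" or "top"; returns the picture (480x640x3 uint8, red, green, blue); there is no depth.
- bot.get_calibration(name): a dict with "vfov" (degrees; the focal length in pixels is half the picture's height over the tangent of half this angle, whatever the lens; pixels are square), "cx", "cy" (the principal point, pixels), "origin" and "rotation" of the camera in the world. Camera axes: x right, y up, looking along -z (the intrinsics and any distortion apply to the point x, -y, -z); pixel columns grow to the right and rows downward; lengths in m; the calibration is good to about 2 mm. A picture is of the moment at which its call begins. get_calibration takes no time and is no camera call.
- bot.job_done(): hands the job in; it is judged then, once.
Trained networks look in the newest picture that a camera, given by its name, has taken for a name from the list of things; names that differ only in an ending like _2 or _b are one class to them, and where a whole thing is asked for, a point or a joint stands for the part that bears it (a point fixed in the world has none). Each returns a list of dicts, best first, with "score" (0 to 1); they miss things now and then, are a little off and sometimes report something else, mostly with a low value. They report only what shows in the picture. A call takes as long as a camera call. They do not tell look-alikes from the thing itself.
- bot.look_for(camera, thing): "extent" ([centre column, centre row, width, height] in pixels, round what is visible of it).
- bot.outline_of(camera, thing): "region" (480x640 bool, what is visible of it) and "extent" ([centre column, centre row, width, height] in pixels, round what is visible of it).
The state is a dict: "clock": time; "joint_pos": joint angles; "joint_vel": joint speeds; "tau": joint torques, N m; "eef_pos": TCP position; "tool_rot": TCP orientation; "ft_force": force on the tool from outside, world axes, zero at the start; "ft_torque": the same for the moment, N m; "grip_width": finger opening in m; "grasp_force": force on a finger pad.
Only numpy, scipy, OpenCV 4.12 (cv2) and the standard library are available. Lean on these libraries where they do the work, as an engineer would, in place of code of your own. Each camera call takes 0.05 s, during which the arm holds its last target. There are 200 camera calls.

## Working session

There is one attempt and no reset: what is moved stays moved. The work goes in short steps, Python scripts to look and compute and a tool call to move; the robot and the scene stay as the last step left them, time stands still between calls to the robot, and variables do not carry over. Pictures are saved under pics/ and viewed, at most 10 in all, crops included, and the job is handed in when it is done.

Besides the shell and the picture viewer there is one more tool, called after "Emit:" in YAML: its name, and indented under it one key for each argument. drive_tool: Moves the arm, as the interface text tells. Its arguments: {"type":"object","properties":{"rows":{"type":"array","items":{"type":"object","properties":{"dx":{"type":"number"},"dy":{"type":"number"},"dz":{"type":"number"},"wx":{"type":"number"},"wy":{"type":"number"},"wz":{"type":"number"},"hand":{"type":"number"}}}}},"required":["rows"]}

```bash
mkdir -p pics
cat > h.py <<'E'
from workcell import bot
import numpy as np, cv2
def save(c,n):
    im=bot.camera(c); cv2.imwrite(f'pics/{n}.png',im[:,:,::-1]); return im
E
python3 - <<'E'
from h import *
a=save('side','s0');b=save('top','t0')
cv2.imwrite('pics/both.png',cv2.resize(np.vstack([a,b])[:,:,::-1],(400,600)))
for c in('side','top'):
    print(c,bot.get_calibration(c))
    for t in('stand','rotor','cap','jar','dropper','dish','probe'):
        print(t,[(np.round(d['extent']),round(d['score'],2)) for d in bot.look_for(c,t)])
o=bot.get_obs();print({k:np.round(v,3) for k,v in o.items()})
E
```

```text
side {'vfov': 56.18409211797491, 'cx': 322.7301436162137, 'cy': 238.60824481787714, 'origin': array([0.22121028, 0.39031623, 0.68011992]), 'rotation': array([-0.13600092,  0.3476747 ,  0.85535914, -0.35914731])}
stand [(array([381., 248., 118., 163.]), 0.91), (array([174., 306., 168., 187.]), 0.78)]
rotor [(array([146., 278., 110., 127.]), 0.91), (array([364., 218.,  48., 106.]), 0.59)]
cap [(array([443., 232.,  16.,  34.]), 0.6), (array([191., 293.,  64.,  61.]), 0.55)]
jar [(array([324., 329.,  27.,  43.]), 0.58)]
dropper [(array([442., 231.,  20.,  33.]), 0.71)]
dish []
probe [(array([398., 365.,  92.,  42.]), 0.92)]
top {'vfov': 53.91265217998173, 'cx': 319.6359167942541, 'cy': 240.14074490561848, 'origin': array([0.41144213, 0.02142671, 0.90466785]), 'rotation': array([ 0.08285637, -0.06534407, -0.6281549 ,  0.77089973])}
stand [(array([394., 295., 126., 106.]), 0.67), (array([216., 173., 117., 131.]), 0.56)]
rotor [(array([392., 262., 127.,  39.]), 0.76), (array([216., 137., 116.,  58.]), 0.73)]
cap [(array([224., 184.,  47.,  30.]), 0.87), (array([402., 310.,  55.,  32.]), 0.8)]
jar [(array([299., 283.,  30.,  30.]), 0.56)]
dropper [(array([476., 323.,  24.,  16.]), 0.59), (array([299., 282.,  29.,  31.]), 0.49)]
dish [(array([470., 243.,  34.,  33.]), 0.82)]
probe [(array([310., 353.,  15.,  85.]), 0.56)]
{'clock': np.float64(0.8), 'joint_pos': array([1.127, 0.241, 0.005, 1.335, 0.   , 1.571]), 'joint_vel': array([-0.002, -0.001,  0.001, -0.   ,  0.001, -0.001]), 'tau': array([-1.0000e-03, -3.7215e+01,  2.5268e+01,  1.0000e-03, -0.0000e+00,
       -0.0000e+00]), 'eef_pos': array([0.215, 0.452, 0.242]), 'tool_rot': array([ 0.22 ,  0.975,  0.   , -0.   ]), 'ft_force': array([-0.447, -0.725, -0.46 ]), 'ft_torque': array([-0.006,  0.034,  0.032]), 'grasp_force': np.float64(0.0), 'grip_width': np.float64(0.086)}
```

View pics/s0.png

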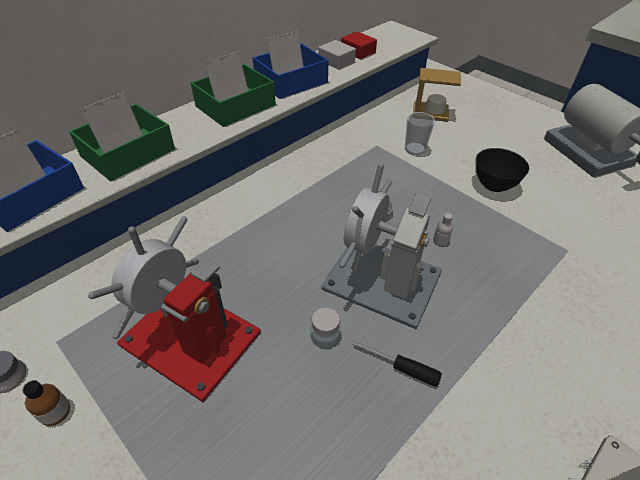

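View pics/t0.png

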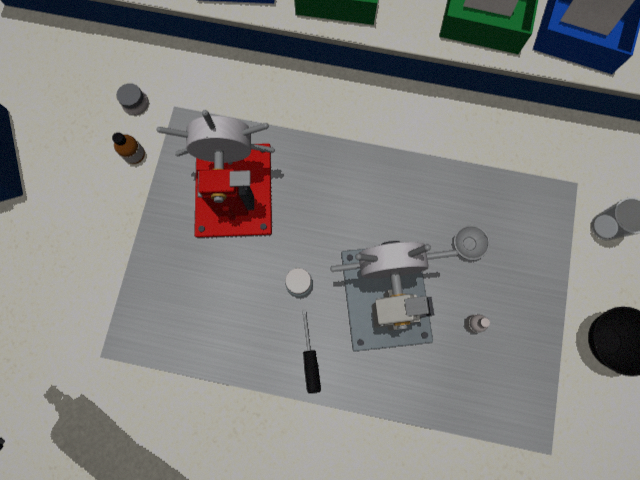

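The meant stand is the grey one: side (381,248), top (394,295). The look-alike at side (174,306) and top (216,173) is red. In the top view the shaft runs up the image and the tab points right. The jar is at top (299,283), the dropper at (477,323), the dish at (470,243) and the probe at (310,353).

```bash
cat >> h.py <<'E'
from scipy.spatial.transform import Rotation as R
from scipy.optimize import least_squares
def proj(c,P):
    k=bot.get_calibration(c); P=np.atleast_2d(P)
    q=(P-k['origin'])@R.from_quat(k['rotation']).as_matrix()
    f=240/np.tan(np.radians(k['vfov']/2))
    return np.c_[k['cx']+f*q[:,0]/-q[:,2], k['cy']-f*q[:,1]/-q[:,2]]
def S2W(p,P):  # stand->world, p=x,y,yaw
    c,s=np.cos(p[2]),np.sin(p[2]); P=np.atleast_2d(P).astype(float)
    return np.c_[p[0]+c*P[:,0]-s*P[:,1],p[1]+s*P[:,0]+c*P[:,1],P[:,2]]
def bars(th,r=.105): # stand frame
    a=th+np.arange(6)*np.pi/3
    return np.c_[np.full(6,.045),-r*np.sin(a),.14+r*np.cos(a)]
def tab(a):
    y,z=-.076,.026
    return np.array([[-.035,.031+y*np.cos(a)+z*np.sin(a),.141-y*np.sin(a)+z*np.cos(a)]])
def draw(im,c,p,th,ca):
    im=im.copy()
    F=np.array([[.095,.075,.008],[.095,-.075,.008],[-.095,-.075,.008],[-.095,.075,.008]])
    cv2.polylines(im,[proj(c,S2W(p,F)).astype(int)],True,(255,0,0))
    for i,u in enumerate(proj(c,S2W(p,bars(th)))): cv2.circle(im,tuple(int(v) for v in u),3,(255,0,0) if i else (255,255,0),-1)
    for u in proj(c,S2W(p,np.r_[tab(ca),[[.045,0,.14]]])): cv2.circle(im,tuple(int(v) for v in u),3,(0,255,0),-1)
    return im
E
python3 - <<'E'
from h import *
obs=[('top',(355,350),(-.095,.075)),('top',(433,343),(-.095,-.075)),('top',(342,250),(.095,.075)),
('side',(417,326),(-.095,.075)),('side',(322,287),(.095,.075)),('side',(441,268),(-.095,-.075))]
f=lambda p:np.concatenate([(proj(c,S2W(p,[*s,.008]))[0]-u) for c,u,s in obs])
r=min((least_squares(f,[.35,-.05,y]) for y in(0,1.5,3,-1.5)),key=lambda r:r.cost);p=r.x
print(p,np.round(r.fun,1))
a=cv2.imread('pics/s0.png');b=cv2.imread('pics/t0.png')
print(proj('side',S2W(p,bars(0))).round(),proj('top',S2W(p,bars(0))).round())
for ca in(.5,.7,.9):print(ca,proj('side',S2W(p,tab(ca))).round(),proj('top',S2W(p,tab(ca))).round())
np.save('p.npy',p)
A=draw(a[:,:,::-1],'side',p,0.,.7)[150:340,300:470];B=draw(b[:,:,::-1],'top',p,0.,.7)[225:365,320:500]
A=cv2.resize(A,None,fx=3,fy=3,interpolation=2)[:,:400] if 0 else cv2.resize(A,(400,447));B=cv2.resize(B,(400,311))
cv2.imwrite('pics/o1.png',np.hstack([A,np.vstack([B,np.zeros((136,400,3),np.uint8)])])[:,:,::-1])
E
```

```text
[ 0.51947775 -0.08369164  0.31297442] [-1.   1.4  1.3 -0.6 -0.2  1.1 -0.5  0.  -1.6 -1.4  0.6  0.1]
[[373. 171.]
 [390. 167.]
 [383. 210.]
 [362. 259.]
 [343. 274.]
 [346. 231.]] [[405. 249.]
 [458. 249.]
 [441. 260.]
 [386. 270.]
 [338. 272.]
 [340. 262.]]
0.5 [[421. 200.]] [[424. 305.]]
0.7 [[419. 200.]] [[416. 306.]]
0.9 [[417. 202.]] [[407. 307.]]
```

View pics/o1.png

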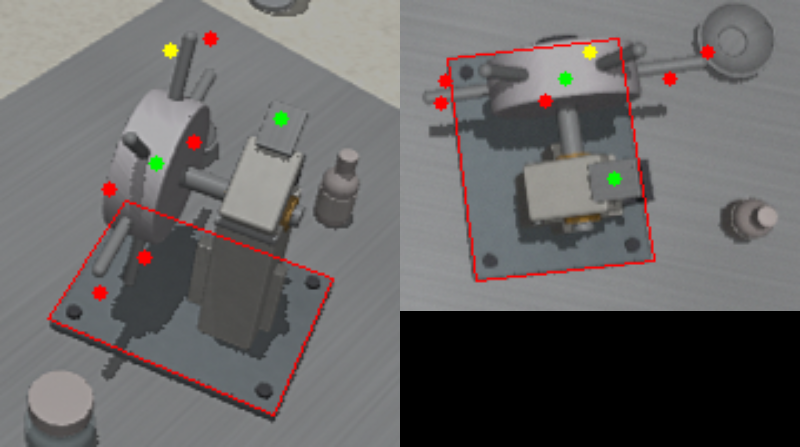

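The box lies on the grey foot, so the pose is good: residuals are under 2 px and the reach is 0.57 m. The bars are turned away from angle 0, with tips at about side (380,165), (389,181), (353,208), (342,265) and top (332,268), (457,254), (428,248), (358,257).

```bash
cat >> h.py <<'E'
p0=np.load('p.npy') if __import__('os').path.exists('p.npy') else None
RB=R.from_matrix(np.array([[-1,0,0],[0,1,0],[0,0,-1.]]).T)
def trot(al): return R.from_euler('z',p0[2])*R.from_euler('x',al)*RB
def rel(pw,Rw,o=None):
    o=o or bot.get_obs(); R0=R.from_quat(o['tool_rot'])
    d=R0.inv().apply(np.ravel(pw)-o['eef_pos'])/.05; w=np.degrees((R0.inv()*Rw).as_rotvec())/5
    return np.round(np.r_[d,w],2)
def barpose(al,r): # TCP at radius r on direction al
    return S2W(p0,[[.045,-r*np.sin(al),.14+r*np.cos(al)]]),trot(al)
def barfit(pts,lo=0,n=60):
    best=[]
    for th in np.arange(0,60,.5):
        c=0
        for cam,u in pts:
            c+=min(np.hypot(*(proj(cam,S2W(p0,bars(np.radians(th))))-u).T).min(),12)**2
        best.append((c/len(pts),th))
    return sorted(best)[:4]
E
python3 - <<'E'
from h import *
print(barfit([('side',(380,166)),('side',(389,181)),('side',(353,208)),('side',(342,265)),('top',(332,268)),('top',(457,254)),('top',(428,248)),('top',(358,257))]))
print(S2W(p0,tab(.6)),S2W(p0,tab(0)),S2W(p0,[[.045,0,.14]]))
T=S2W(p0,tab(.6))+[0,0,.011]
print('above',rel(T+[0,0,.04],trot(0)))
for a in(.6,.4,.2,0):print(a,tab(a))
E
```

```text
[(np.float64(5.575975686926529), np.float64(20.5)), (np.float64(5.5962099361548825), np.float64(20.0)), (np.float64(5.840575735518829), np.float64(21.0)), (np.float64(5.900539926400585), np.float64(19.5))]
[[ 0.4914259  -0.11068458  0.20537155]] [[ 0.50003303 -0.13728177  0.167     ]] [[ 0.56229174 -0.06983659  0.14      ]]
above [-9.83 -7.78 -0.28  0.   -0.   -8.67]
0.6 [[-0.035      -0.0170448   0.20537155]]
0.4 [[-0.035      -0.02887576  0.19454338]]
0.2 [[-0.035      -0.03831966  0.1815806 ]]
0 [[-0.035 -0.045  0.167]]
```

Emit:
drive_tool:
  rows:
    - {"dx":-0.8,"dy":-0.6,"dz":-0.6,"wz":-0.8,"hand":0}
    - {"dx":-1.6,"dy":-1.25,"dz":-0.8,"wz":-1.5,"hand":0}
    - {"dx":-2.4,"dy":-1.9,"dz":-1,"wz":-2.2,"hand":0}
    - {"dx":-3.2,"dy":-2.5,"dz":-1,"wz":-2.9,"hand":0}
    - {"dx":-4,"dy":-3.15,"dz":-1,"wz":-3.6,"hand":0}
    - {"dx":-4.8,"dy":-3.8,"dz":-1,"wz":-4.3,"hand":0}
    - {"dx":-5.6,"dy":-4.4,"dz":-1,"wz":-5,"hand":0}
    - {"dx":-6.4,"dy":-5.05,"dz":-1,"wz":-5.7,"hand":0}
    - {"dx":-7.2,"dy":-5.7,"dz":-1,"wz":-6.4,"hand":0}
    - {"dx":-8,"dy":-6.3,"dz":-1,"wz":-7.1,"hand":0}
    - {"dx":-8.8,"dy":-6.95,"dz":-0.8,"wz":-7.8,"hand":0}
    - {"dx":-9.4,"dy":-7.4,"dz":-0.5,"wz":-8.4,"hand":0}
    - {"dx":-9.83,"dy":-7.78,"dz":-0.28,"wz":-8.67,"hand":0}
    - {"dx":-9.83,"dy":-7.78,"dz":-0.28,"wz":-8.67,"hand":0}
    - {"dx":-9.83,"dy":-7.78,"dz":-0.28,"wz":-8.67,"hand":0}

```text
invalid input at $.rows[0]: expected keys dx, dy, dz, wx, wy, wz, hand
```

Run:
```python
from h import *
o=bot.get_obs();print(o['clock'],o['eef_pos'],o['ft_force'],o['joint_pos'])
a=save('side','s1');b=save('top','t1')
for s in(.04,.02,.0):pass
for a_ in(.6,.4,.2,.0,-.1):print(a_,rel(S2W(p0,tab(a_))+[0,0,.011],trot(0)))
p=p0
A=draw(a,'side',p,np.radians(20.5),.6)[150:340,300:470];B=draw(b,'top',p,np.radians(20.5),.6)[225:365,320:500]
A=cv2.resize(A,(400,447));B=cv2.resize(B,(400,311))
cv2.imwrite('pics/o2.png',np.hstack([A,np.vstack([B,np.zeros((136,400,3),np.uint8)])])[:,:,::-1])
```

```text
0.8 [0.21467425 0.45156155 0.24232008] [-0.44670119 -0.72517721 -0.46045379] [1.12700308e+00 2.40567530e-01 4.99315532e-03 1.33520844e+00
 2.59597714e-05 1.57082392e+00]
0.6 [-9.83 -7.78  0.52 -0.    0.   -8.67]
0.4 [-9.99 -7.95  0.74 -0.    0.   -8.67]
0.2 [-10.12  -8.09   0.99  -0.     0.    -8.67]
0.0 [-10.21  -8.19   1.29  -0.     0.    -8.67]
-0.1 [-10.24  -8.22   1.44  -0.     0.    -8.67]
```

View pics/o2.png

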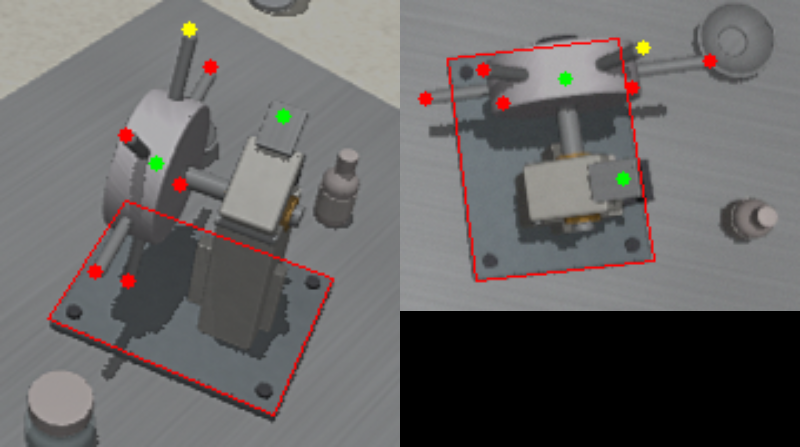

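All six dots now sit on the bar tips, so the rotor is at about 20.5° and the cap at about 0.6. A row needs every key, so I resend the move in full.

Emit:
drive_tool:
  rows:
    - {"dx":-0.8,"dy":-0.6,"dz":-0.6,"wx":0,"wy":0,"wz":-0.8,"hand":0}
    - {"dx":-1.6,"dy":-1.25,"dz":-0.8,"wx":0,"wy":0,"wz":-1.5,"hand":0}
    - {"dx":-2.4,"dy":-1.9,"dz":-1,"wx":0,"wy":0,"wz":-2.2,"hand":0}
    - {"dx":-3.2,"dy":-2.5,"dz":-1,"wx":0,"wy":0,"wz":-2.9,"hand":0}
    - {"dx":-4,"dy":-3.15,"dz":-1,"wx":0,"wy":0,"wz":-3.6,"hand":0}
    - {"dx":-4.8,"dy":-3.8,"dz":-1,"wx":0,"wy":0,"wz":-4.3,"hand":0}
    - {"dx":-5.6,"dy":-4.4,"dz":-1,"wx":0,"wy":0,"wz":-5,"hand":0}
    - {"dx":-6.4,"dy":-5.05,"dz":-1,"wx":0,"wy":0,"wz":-5.7,"hand":0}
    - {"dx":-7.2,"dy":-5.7,"dz":-1,"wx":0,"wy":0,"wz":-6.4,"hand":0}
    - {"dx":-8,"dy":-6.3,"dz":-1,"wx":0,"wy":0,"wz":-7.1,"hand":0}
    - {"dx":-8.8,"dy":-6.95,"dz":-0.8,"wx":0,"wy":0,"wz":-7.8,"hand":0}
    - {"dx":-9.4,"dy":-7.4,"dz":-0.5,"wx":0,"wy":0,"wz":-8.4,"hand":0}
    - {"dx":-9.83,"dy":-7.78,"dz":-0.28,"wx":0,"wy":0,"wz":-8.67,"hand":0}
    - {"dx":-9.83,"dy":-7.78,"dz":-0.28,"wx":0,"wy":0,"wz":-8.67,"hand":0}
    - {"dx":-9.83,"dy":-7.78,"dz":-0.28,"wx":0,"wy":0,"wz":-8.67,"hand":0}

```text
clock: 2.4
eef_pos: [0.4911, -0.1113, 0.2555]
tool_rot: [-0.155, 0.988, 0.001, -0.001]
ft_force: [-1.1, -0.1, -0.0]
grip_width: 0.0
grasp_force: 0.0
```

Run:
```python
from h import *
o=bot.get_obs();print(o['clock'],o['eef_pos'],o['ft_force'],o['joint_pos'],o['grip_width'])
b=save('top','t1');a=save('side','s1')
for a_ in(.6,.4,.2,.0,-.1):print(a_,rel(S2W(p0,tab(a_))+[0,0,.011],trot(0)))
th=np.radians(20.5)
A=draw(a,'side',p0,th,.6)[150:340,300:470];B=draw(b,'top',p0,th,.6)[225:365,320:500]
A=cv2.resize(A,(400,447));B=cv2.resize(B,(400,311))
cv2.imwrite('pics/o3.png',np.hstack([A,np.vstack([B,np.zeros((136,400,3),np.uint8)])])[:,:,::-1])
```

```text
2.4 [ 0.49113104 -0.11133912  0.25554002] [-1.09573992 -0.12817589 -0.00747241] [-2.23193783e-01  2.44212528e-01  4.41991845e-02  1.37298971e+00
  4.51762681e-04 -5.33738550e-01] 5.671097148164517e-06
0.6 [ 0.   -0.01  0.81  0.    0.    0.01]
0.4 [ 0.   -0.25  1.02  0.    0.    0.01]
0.2 [ 0.   -0.44  1.28  0.    0.    0.01]
0.0 [ 0.   -0.57  1.57  0.    0.    0.01]
-0.1 [ 0.   -0.62  1.73  0.    0.    0.01]
```

View pics/o3.png

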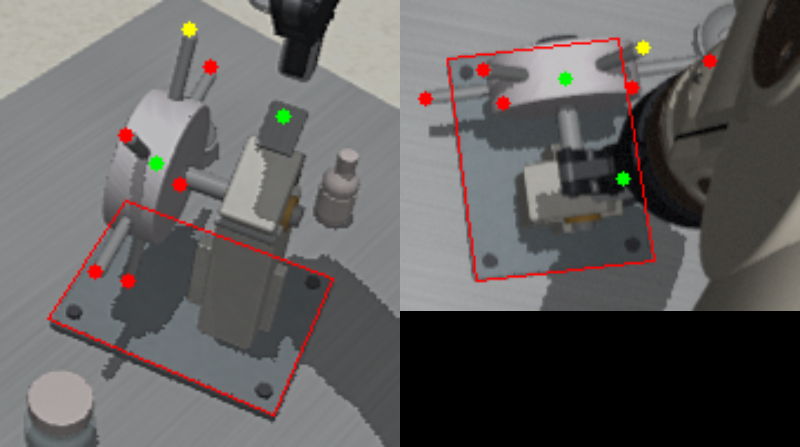

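The closed fingers hang right over the tab (side crop (300,75) above (283,117)), and the rotor shows no creep yet. I press along the tab's arc.

Emit:
drive_tool:
  rows:
    - {"dx":0,"dy":0,"dz":0.4,"wx":0,"wy":0,"wz":0,"hand":0}
    - {"dx":0,"dy":-0.02,"dz":0.7,"wx":0,"wy":0,"wz":0,"hand":0}
    - {"dx":0,"dy":-0.1,"dz":0.88,"wx":0,"wy":0,"wz":0,"hand":0}
    - {"dx":0,"dy":-0.25,"dz":1.02,"wx":0,"wy":0,"wz":0,"hand":0}
    - {"dx":0,"dy":-0.35,"dz":1.15,"wx":0,"wy":0,"wz":0,"hand":0}
    - {"dx":0,"dy":-0.44,"dz":1.28,"wx":0,"wy":0,"wz":0,"hand":0}
    - {"dx":0,"dy":-0.5,"dz":1.4,"wx":0,"wy":0,"wz":0,"hand":0}
    - {"dx":0,"dy":-0.55,"dz":1.5,"wx":0,"wy":0,"wz":0,"hand":0}
    - {"dx":0,"dy":-0.57,"dz":1.56,"wx":0,"wy":0,"wz":0,"hand":0}
    - {"dx":0,"dy":-0.57,"dz":1.58,"wx":0,"wy":0,"wz":0,"hand":0}
    - {"dx":0,"dy":-0.57,"dz":1.6,"wx":0,"wy":0,"wz":0,"hand":0}

```text
clock: 3.6
eef_pos: [0.5006, -0.1384, 0.1779]
tool_rot: [-0.156, 0.988, -0.001, 0.001]
ft_force: [-4.4, 2.6, 15.0]
grip_width: -0.0001
grasp_force: 7.2
```

Emit:
drive_tool:
  rows:
    - {"dx":0,"dy":0,"dz":-0.6,"wx":0,"wy":0,"wz":0,"hand":0}
    - {"dx":0,"dy":0,"dz":-1.6,"wx":0,"wy":0,"wz":0,"hand":30}
    - {"dx":0,"dy":0,"dz":-2.6,"wx":0,"wy":0,"wz":0,"hand":40}
    - {"dx":0,"dy":0,"dz":-2.8,"wx":0,"wy":0,"wz":0,"hand":40}

```text
clock: 4.0
eef_pos: [0.5026, -0.1388, 0.3227]
tool_rot: [-0.156, 0.988, -0.003, 0.005]
ft_force: [1.0, -0.2, 0.1]
grip_width: 0.0398
grasp_force: 0.0
```

```bash
cat >> h.py <<'E'
def ov(n,th,ca,cams=('side','top')):
    b=save('top',n+'t');a=save('side',n+'s')
    A=draw(a,'side',p0,th,ca)[150:340,300:470];B=draw(b,'top',p0,th,ca)[225:365,320:500]
    A=cv2.resize(A,(400,447));B=cv2.resize(B,(400,311))
    cv2.imwrite(f'pics/{n}.png',np.hstack([A,np.vstack([B,np.zeros((136,400,3),np.uint8)])])[:,:,::-1])
E
python3 - <<'E'
from h import *
o=bot.get_obs();print(o['clock'],o['eef_pos'],o['ft_force'],o['ft_torque'],o['grip_width'])
ov('o4',np.radians(20.5),0)
for d in(15,20,25):
  for r in(.15,.078):print(d,r,rel(*barpose(np.radians(d),r)))
E
```

```text
4.0 [ 0.50260894 -0.13884448  0.32271035] [ 1.04586477 -0.21199973  0.1153678 ] [-0.03181354 -0.0320857   0.00071986] 0.03981402227488404
15 0.15 [-1.57  0.16  0.68 -3.04  0.05  0.  ]
15 0.078 [-1.57  0.54  2.07 -3.04  0.05  0.  ]
20 0.15 [-1.57 -0.09  0.76 -4.04  0.05  0.  ]
20 0.078 [-1.57  0.41  2.11 -4.04  0.05  0.  ]
25 0.15 [-1.57 -0.33  0.86 -5.04  0.05  0.01]
25 0.078 [-1.57  0.28  2.17 -5.04  0.05  0.01]
```

View pics/o4.png

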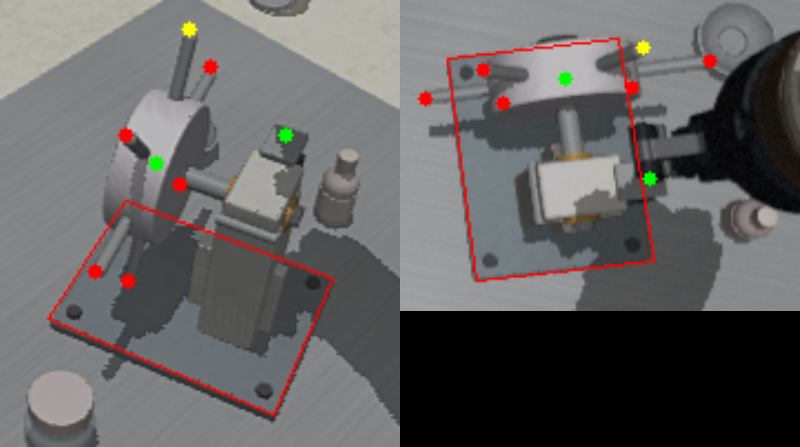

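The cap lies flat and shut, with the tab under the dot at side crop (285,135). The rotor is still at about 20.5°, so the weight is creeping very little, probably because it is near the top. Now I straddle bar 0.

Emit:
drive_tool:
  rows:
    - {"dx":-0.6,"dy":0,"dz":0.1,"wx":-1.3,"wy":0,"wz":0,"hand":40}
    - {"dx":-1.2,"dy":-0.05,"dz":0.3,"wx":-2.7,"wy":0,"wz":0,"hand":40}
    - {"dx":-1.57,"dy":-0.09,"dz":0.6,"wx":-4.04,"wy":0.05,"wz":0,"hand":40}
    - {"dx":-1.57,"dy":-0.09,"dz":0.76,"wx":-4.04,"wy":0.05,"wz":0,"hand":40}
    - {"dx":-1.57,"dy":0.15,"dz":1.4,"wx":-4.04,"wy":0.05,"wz":0,"hand":40}
    - {"dx":-1.57,"dy":0.41,"dz":2.11,"wx":-4.04,"wy":0.05,"wz":0,"hand":40}
    - {"dx":-1.57,"dy":0.41,"dz":2.11,"wx":-4.04,"wy":0.05,"wz":0,"hand":25}
    - {"dx":-1.57,"dy":0.41,"dz":2.11,"wx":-4.04,"wy":0.05,"wz":0,"hand":14}
    - {"dx":-1.57,"dy":0.41,"dz":2.11,"wx":-4.04,"wy":0.05,"wz":0,"hand":14}

```text
clock: 5.0
eef_pos: [0.5699, -0.0949, 0.2134]
tool_rot: [-0.154, 0.973, 0.172, -0.027]
ft_force: [0.4, -0.4, 1.0]
grip_width: 0.0143
grasp_force: 0.0
```

```bash
cat >> h.py <<'E'
AX=S2W(p0,[[.045,0,.14]])[0]
def st(tag=''):
    o=bot.get_obs(); Ri=R.from_euler('z',-p0[2]); v=Ri.apply(o['eef_pos']-AX); F=Ri.apply(o['ft_force'])
    zt=Ri.apply(R.from_quat(o['tool_rot']).apply([0,0,-1])); al=np.degrees(np.arctan2(-v[1],v[2])); til=np.degrees(np.arctan2(-zt[1],zt[2]))
    a=np.radians(al); t=np.array([0,-np.cos(a),-np.sin(a)]) # tangent, growing angle
    print(tag,'t',round(float(o['clock']),2),'pos ang %.1f tilt %.1f r %.1f x %.1f mm'%(al,til,1e3*np.hypot(v[1],v[2]),1e3*v[0]),'F',F.round(1),'Ftan %.2f'%(F@t),'M',Ri.apply(o['ft_torque']).round(3),'w',round(o['grip_width']*1e3,1))
E
python3 - <<'E'
from h import *
st()
for d in(15,10,5,0,-10,-20,-30,-40):print(d,rel(*barpose(np.radians(d),.078)))
E
```

```text
t 5.0 pos ang 19.6 tilt 20.0 r 77.9 x -0.4 mm F [ 0.3 -0.6  1. ] Ftan 0.17 M [-0.349  0.018 -0.031] w 14.3
15 [-0.01  0.13  0.    1.   -0.    0.  ]
10 [-0.01  0.26  0.02  2.   -0.    0.  ]
5 [-0.01  0.39  0.05  3.   -0.    0.  ]
0 [-0.01  0.52  0.09  4.   -0.    0.  ]
-10 [-0.01  0.77  0.21  6.   -0.    0.  ]
-20 [-0.01  0.99  0.36  8.   -0.    0.01]
-30 [-0.01  1.19  0.56 10.   -0.    0.01]
-40 [-1.00e-02  1.34e+00  7.80e-01  1.20e+01 -0.00e+00  1.00e-02]
```

Emit:
drive_tool:
  rows:
    - {"dx":0,"dy":0.041,"dz":0,"wx":0.3,"wy":0,"wz":0,"hand":14}
    - {"dx":0,"dy":0.082,"dz":0.002,"wx":0.6,"wy":0,"wz":0,"hand":14}
    - {"dx":0,"dy":0.122,"dz":0.005,"wx":0.9,"wy":0,"wz":0,"hand":14}
    - {"dx":0,"dy":0.163,"dz":0.009,"wx":1.2,"wy":0,"wz":0,"hand":14}
    - {"dx":0,"dy":0.204,"dz":0.013,"wx":1.5,"wy":0,"wz":0,"hand":14}
    - {"dx":0,"dy":0.244,"dz":0.019,"wx":1.8,"wy":0,"wz":0,"hand":14}

```text
clock: 5.6
eef_pos: [0.5663, -0.0839, 0.216]
tool_rot: [-0.155, 0.983, 0.093, -0.015]
ft_force: [1.8, -4.9, 2.5]
grip_width: 0.0142
grasp_force: 2.2
```

```bash
python3 -c "
from h import *
st()"
```

```text
t 5.6 pos ang 10.9 tilt 10.9 r 77.4 x -0.5 mm F [ 0.2 -5.3  2.5] Ftan 4.69 M [-1.095 -0.055  0.046] w 14.2
```

Emit:
drive_tool:
  rows:
    - {"dx":0,"dy":0.041,"dz":0,"wx":0.3,"wy":0,"wz":0,"hand":14}
    - {"dx":0,"dy":0.082,"dz":0.002,"wx":0.6,"wy":0,"wz":0,"hand":14}
    - {"dx":0,"dy":0.122,"dz":0.005,"wx":0.9,"wy":0,"wz":0,"hand":14}
    - {"dx":0,"dy":0.163,"dz":0.009,"wx":1.2,"wy":0,"wz":0,"hand":14}
    - {"dx":0,"dy":0.204,"dz":0.013,"wx":1.5,"wy":0,"wz":0,"hand":14}
    - {"dx":0,"dy":0.244,"dz":0.019,"wx":1.8,"wy":0,"wz":0,"hand":14}

```text
clock: 6.2
eef_pos: [0.5612, -0.0712, 0.2155]
tool_rot: [-0.156, 0.988, 0.018, -0.005]
ft_force: [2.2, -2.3, 2.6]
grip_width: 0.014
grasp_force: 1.8
```

```bash
python3 -c "
from h import *
st()"
```

```text
t 6.2 pos ang 0.7 tilt 2.1 r 75.5 x -1.5 mm F [ 1.4 -2.8  2.6] Ftan 2.81 M [-0.759 -0.133 -0.018] w 14.0
```

Emit:
drive_tool:
  rows:
    - {"dx":0,"dy":0.041,"dz":0,"wx":0.3,"wy":0,"wz":0,"hand":14}
    - {"dx":0,"dy":0.082,"dz":0.002,"wx":0.6,"wy":0,"wz":0,"hand":14}
    - {"dx":0,"dy":0.122,"dz":0.005,"wx":0.9,"wy":0,"wz":0,"hand":14}
    - {"dx":0,"dy":0.163,"dz":0.009,"wx":1.2,"wy":0,"wz":0,"hand":14}
    - {"dx":0,"dy":0.204,"dz":0.013,"wx":1.5,"wy":0,"wz":0,"hand":14}
    - {"dx":0,"dy":0.244,"dz":0.019,"wx":1.8,"wy":0,"wz":0,"hand":14}

```text
clock: 6.8
eef_pos: [0.5574, -0.0596, 0.215]
tool_rot: [-0.156, 0.986, -0.06, 0.007]
ft_force: [0.9, -2.9, 2.2]
grip_width: 0.0142
grasp_force: 1.6
```

```bash
python3 -c "
from h import *
st()"
```

```text
t 6.8 pos ang -8.5 tilt -6.9 r 75.9 x -1.5 mm F [-0.  -3.1  2.2] Ftan 3.38 M [-0.464 -0.142  0.005] w 14.2
```

Emit:
drive_tool:
  rows:
    - {"dx":0,"dy":0.041,"dz":0,"wx":0.3,"wy":0,"wz":0,"hand":14}
    - {"dx":0,"dy":0.082,"dz":0.002,"wx":0.6,"wy":0,"wz":0,"hand":14}
    - {"dx":0,"dy":0.122,"dz":0.005,"wx":0.9,"wy":0,"wz":0,"hand":14}
    - {"dx":0,"dy":0.163,"dz":0.009,"wx":1.2,"wy":0,"wz":0,"hand":14}
    - {"dx":0,"dy":0.204,"dz":0.013,"wx":1.5,"wy":0,"wz":0,"hand":14}
    - {"dx":0,"dy":0.244,"dz":0.019,"wx":1.8,"wy":0,"wz":0,"hand":14}

```text
clock: 7.4
eef_pos: [0.5538, -0.0482, 0.2126]
tool_rot: [-0.155, 0.978, -0.137, 0.02]
ft_force: [1.5, -2.3, 2.8]
grip_width: 0.014
grasp_force: 1.5
```

```bash
python3 -c "
from h import *
st()"
```

```text
t 7.4 pos ang -17.7 tilt -15.9 r 76.2 x -1.4 mm F [ 0.7 -2.6  2.8] Ftan 3.37 M [-0.297 -0.252  0.087] w 14.0
```

Emit:
drive_tool:
  rows:
    - {"dx":0,"dy":0.041,"dz":0,"wx":0.3,"wy":0,"wz":0,"hand":14}
    - {"dx":0,"dy":0.082,"dz":0.002,"wx":0.6,"wy":0,"wz":0,"hand":14}
    - {"dx":0,"dy":0.122,"dz":0.005,"wx":0.9,"wy":0,"wz":0,"hand":14}
    - {"dx":0,"dy":0.163,"dz":0.009,"wx":1.2,"wy":0,"wz":0,"hand":14}
    - {"dx":0,"dy":0.204,"dz":0.013,"wx":1.5,"wy":0,"wz":0,"hand":14}
    - {"dx":0,"dy":0.244,"dz":0.019,"wx":1.8,"wy":0,"wz":0,"hand":14}

```text
clock: 8.0
eef_pos: [0.5501, -0.0374, 0.2083]
tool_rot: [-0.153, 0.964, -0.213, 0.032]
ft_force: [2.7, -2.0, 1.1]
grip_width: 0.014
grasp_force: 1.3
```

```bash
python3 -c "
from h import *
st();print(bot.get_obs()['joint_pos'])"
```

```text
t 8.0 pos ang -26.9 tilt -24.9 r 76.6 x -1.6 mm F [ 1.9 -2.7  1.1] Ftan 2.96 M [-0.075 -0.36   0.157] w 14.0
[ 0.15506357  0.30020721 -0.07834009  1.12345992 -0.42980394 -0.17455037]
```

Emit:
drive_tool:
  rows:
    - {"dx":0,"dy":0.041,"dz":0,"wx":0.3,"wy":0,"wz":0,"hand":14}
    - {"dx":0,"dy":0.082,"dz":0.002,"wx":0.6,"wy":0,"wz":0,"hand":14}
    - {"dx":0,"dy":0.122,"dz":0.005,"wx":0.9,"wy":0,"wz":0,"hand":14}
    - {"dx":0,"dy":0.163,"dz":0.009,"wx":1.2,"wy":0,"wz":0,"hand":14}
    - {"dx":0,"dy":0.204,"dz":0.013,"wx":1.5,"wy":0,"wz":0,"hand":14}
    - {"dx":0,"dy":0.244,"dz":0.019,"wx":1.8,"wy":0,"wz":0,"hand":14}
    - {"dx":0,"dy":0.284,"dz":0.026,"wx":2.1,"wy":0,"wz":0,"hand":14}
    - {"dx":0,"dy":0.324,"dz":0.034,"wx":2.4,"wy":0,"wz":0,"hand":14}
    - {"dx":0,"dy":0.364,"dz":0.043,"wx":2.7,"wy":0,"wz":0,"hand":14}
    - {"dx":0,"dy":0.404,"dz":0.053,"wx":3,"wy":0,"wz":0,"hand":14}

```text
clock: 9.0
eef_pos: [0.5447, -0.0211, 0.1974]
tool_rot: [-0.148, 0.928, -0.338, 0.051]
ft_force: [1.3, -2.8, -0.3]
grip_width: 0.0145
grasp_force: 1.2
```

```bash
python3 -c "
from h import *
st()
a0=-40
for d,r in((-42,.15),(-34,.15),(-26,.15),(-18,.15),(-10,.15),(-2,.15),(6,.15),(12,.15),(12,.078)):print(d,r,rel(*barpose(np.radians(d),r)))"
```

```text
t 9.0 pos ang -42.1 tilt -39.9 r 77.3 x -1.7 mm F [ 0.3 -3.1 -0.3] Ftan 2.07 M [ 0.236 -0.041  0.1  ] w 14.5
-42 0.15 [-0.03  0.05 -1.45  0.42 -0.04  0.04]
-34 0.15 [-0.03 -0.37 -1.44 -1.18 -0.04  0.04]
-26 0.15 [-0.03 -0.78 -1.37 -2.78 -0.04  0.03]
-18 0.15 [-0.03 -1.18 -1.24 -4.38 -0.05  0.03]
-10 0.15 [-0.03 -1.55 -1.06 -5.98 -0.05  0.03]
-2 0.15 [-0.03 -1.9  -0.82 -7.58 -0.05  0.03]
6 0.15 [-0.03 -2.21 -0.54 -9.18 -0.05  0.02]
12 0.15 [ -0.03  -2.42  -0.31 -10.38  -0.05   0.02]
12 0.078 [ -0.03  -1.29   0.58 -10.38  -0.05   0.02]
```

Emit:
drive_tool:
  rows:
    - {"dx":0,"dy":0,"dz":0,"wx":0,"wy":0,"wz":0,"hand":35}
    - {"dx":-0.03,"dy":0.03,"dz":-0.6,"wx":0.2,"wy":0,"wz":0,"hand":40}
    - {"dx":-0.03,"dy":0,"dz":-1.45,"wx":0.2,"wy":-0.04,"wz":0,"hand":40}
    - {"dx":-0.03,"dy":-0.37,"dz":-1.44,"wx":-1.18,"wy":-0.04,"wz":0.04,"hand":40}
    - {"dx":-0.03,"dy":-0.78,"dz":-1.37,"wx":-2.78,"wy":-0.04,"wz":0.03,"hand":40}
    - {"dx":-0.03,"dy":-1.18,"dz":-1.24,"wx":-4.38,"wy":-0.05,"wz":0.03,"hand":40}
    - {"dx":-0.03,"dy":-1.55,"dz":-1.06,"wx":-5.98,"wy":-0.05,"wz":0.03,"hand":40}
    - {"dx":-0.03,"dy":-1.9,"dz":-0.82,"wx":-7.58,"wy":-0.05,"wz":0.03,"hand":40}
    - {"dx":-0.03,"dy":-2.21,"dz":-0.54,"wx":-9.18,"wy":-0.05,"wz":0.02,"hand":40}
    - {"dx":-0.03,"dy":-2.42,"dz":-0.31,"wx":-10.38,"wy":-0.05,"wz":0.02,"hand":40}
    - {"dx":-0.03,"dy":-1.9,"dz":0.1,"wx":-10.38,"wy":-0.05,"wz":0.02,"hand":40}
    - {"dx":-0.03,"dy":-1.29,"dz":0.58,"wx":-10.38,"wy":-0.05,"wz":0.02,"hand":40}
    - {"dx":-0.03,"dy":-1.29,"dz":0.58,"wx":-10.38,"wy":-0.05,"wz":0.02,"hand":14}
    - {"dx":-0.03,"dy":-1.29,"dz":0.58,"wx":-10.38,"wy":-0.05,"wz":0.02,"hand":14}

```text
clock: 10.4
eef_pos: [0.567, -0.085, 0.2167]
tool_rot: [-0.155, 0.982, 0.105, -0.017]
ft_force: [-0.6, 3.0, 0.2]
grip_width: 0.0141
grasp_force: 1.4
```

```bash
python3 -c "
from h import *
st()"
```

```text
t 10.4 pos ang 11.7 tilt 12.2 r 78.3 x -0.2 mm F [0.3 3.1 0.2] Ftan -3.03 M [0.301 0.084 0.085] w 14.1
```

Emit:
drive_tool:
  rows:
    - {"dx":0,"dy":0.041,"dz":0,"wx":0.3,"wy":0,"wz":0,"hand":14}
    - {"dx":0,"dy":0.082,"dz":0.002,"wx":0.6,"wy":0,"wz":0,"hand":14}
    - {"dx":0,"dy":0.122,"dz":0.005,"wx":0.9,"wy":0,"wz":0,"hand":14}
    - {"dx":0,"dy":0.163,"dz":0.009,"wx":1.2,"wy":0,"wz":0,"hand":14}
    - {"dx":0,"dy":0.204,"dz":0.013,"wx":1.5,"wy":0,"wz":0,"hand":14}
    - {"dx":0,"dy":0.244,"dz":0.019,"wx":1.8,"wy":0,"wz":0,"hand":14}
    - {"dx":0,"dy":0.284,"dz":0.026,"wx":2.1,"wy":0,"wz":0,"hand":14}
    - {"dx":0,"dy":0.324,"dz":0.034,"wx":2.4,"wy":0,"wz":0,"hand":14}
    - {"dx":0,"dy":0.364,"dz":0.043,"wx":2.7,"wy":0,"wz":0,"hand":14}
    - {"dx":0,"dy":0.404,"dz":0.053,"wx":3,"wy":0,"wz":0,"hand":14}

```text
clock: 11.4
eef_pos: [0.5611, -0.066, 0.2182]
tool_rot: [-0.156, 0.987, -0.026, 0.004]
ft_force: [0.5, -2.1, 2.7]
grip_width: 0.0141
grasp_force: 1.3
```

```bash
python3 -c "
from h import *
st()"
```

```text
t 11.4 pos ang -2.9 tilt -3.0 r 78.3 x 0.1 mm F [-0.2 -2.1  2.7] Ftan 2.26 M [-0.47  -0.088  0.019] w 14.1
```

Emit:
drive_tool:
  rows:
    - {"dx":0,"dy":0.041,"dz":0,"wx":0.3,"wy":0,"wz":0,"hand":14}
    - {"dx":0,"dy":0.082,"dz":0.002,"wx":0.6,"wy":0,"wz":0,"hand":14}
    - {"dx":0,"dy":0.122,"dz":0.005,"wx":0.9,"wy":0,"wz":0,"hand":14}
    - {"dx":0,"dy":0.163,"dz":0.009,"wx":1.2,"wy":0,"wz":0,"hand":14}
    - {"dx":0,"dy":0.204,"dz":0.013,"wx":1.5,"wy":0,"wz":0,"hand":14}
    - {"dx":0,"dy":0.244,"dz":0.019,"wx":1.8,"wy":0,"wz":0,"hand":14}
    - {"dx":0,"dy":0.284,"dz":0.026,"wx":2.1,"wy":0,"wz":0,"hand":14}
    - {"dx":0,"dy":0.324,"dz":0.034,"wx":2.4,"wy":0,"wz":0,"hand":14}
    - {"dx":0,"dy":0.364,"dz":0.043,"wx":2.7,"wy":0,"wz":0,"hand":14}
    - {"dx":0,"dy":0.404,"dz":0.053,"wx":3,"wy":0,"wz":0,"hand":14}

```text
clock: 12.4
eef_pos: [0.555, -0.0469, 0.2146]
tool_rot: [-0.154, 0.976, -0.155, 0.025]
ft_force: [0.7, -2.1, 2.9]
grip_width: 0.0139
grasp_force: 1.4
```

```bash
python3 -c "
from h import *
st()"
```

```text
t 12.4 pos ang -17.9 tilt -18.0 r 78.4 x 0.1 mm F [ 0.1 -2.2  2.9] Ftan 2.98 M [-0.259 -0.026  0.019] w 13.9
```

Emit:
drive_tool:
  rows:
    - {"dx":0,"dy":0.041,"dz":0,"wx":0.3,"wy":0,"wz":0,"hand":14}
    - {"dx":0,"dy":0.082,"dz":0.002,"wx":0.6,"wy":0,"wz":0,"hand":14}
    - {"dx":0,"dy":0.122,"dz":0.005,"wx":0.9,"wy":0,"wz":0,"hand":14}
    - {"dx":0,"dy":0.163,"dz":0.009,"wx":1.2,"wy":0,"wz":0,"hand":14}
    - {"dx":0,"dy":0.204,"dz":0.013,"wx":1.5,"wy":0,"wz":0,"hand":14}
    - {"dx":0,"dy":0.244,"dz":0.019,"wx":1.8,"wy":0,"wz":0,"hand":14}
    - {"dx":0,"dy":0.284,"dz":0.026,"wx":2.1,"wy":0,"wz":0,"hand":14}
    - {"dx":0,"dy":0.324,"dz":0.034,"wx":2.4,"wy":0,"wz":0,"hand":14}
    - {"dx":0,"dy":0.364,"dz":0.043,"wx":2.7,"wy":0,"wz":0,"hand":14}
    - {"dx":0,"dy":0.404,"dz":0.053,"wx":3,"wy":0,"wz":0,"hand":14}

```text
clock: 13.4
eef_pos: [0.5493, -0.0294, 0.2058]
tool_rot: [-0.149, 0.947, -0.281, 0.044]
ft_force: [0.9, -1.9, 3.6]
grip_width: 0.0142
grasp_force: 1.6
```

```bash
python3 -c "
from h import *
st()
for d,r in((-36,.15),(-28,.15),(-20,.15),(-12,.15),(-4,.15),(4,.15),(12,.15),(18,.15),(18,.078),(20,.15),(20,.078)):print(d,r,rel(*barpose(np.radians(d),r)))"
```

```text
t 13.4 pos ang -32.8 tilt -33.0 r 78.3 x 0.1 mm F [ 0.3 -2.1  3.6] Ftan 3.69 M [-0.101 -0.003  0.029] w 14.2
-36 0.15 [ 0.    0.16 -1.43  0.59  0.   -0.  ]
-28 0.15 [ 0.   -0.26 -1.42 -1.01  0.   -0.  ]
-20 0.15 [ 0.   -0.67 -1.36 -2.61  0.   -0.  ]
-12 0.15 [ 0.   -1.07 -1.23 -4.21  0.   -0.  ]
-4 0.15 [ 0.   -1.45 -1.06 -5.81  0.   -0.  ]
4 0.15 [ 0.   -1.8  -0.83 -7.41  0.   -0.  ]
12 0.15 [ 0.   -2.12 -0.55 -9.01  0.   -0.  ]
18 0.15 [  0.    -2.33  -0.32 -10.21   0.    -0.  ]
18 0.078 [  0.    -1.21   0.58 -10.21   0.    -0.  ]
20 0.15 [  0.    -2.39  -0.24 -10.61   0.    -0.  ]
20 0.078 [  0.    -1.24   0.63 -10.61   0.    -0.  ]
```

Emit:
drive_tool:
  rows:
    - {"dx":0,"dy":0,"dz":0,"wx":0,"wy":0,"wz":0,"hand":35}
    - {"dx":0,"dy":0.03,"dz":-0.6,"wx":0,"wy":0,"wz":0,"hand":40}
    - {"dx":0,"dy":0.05,"dz":-1.43,"wx":0,"wy":0,"wz":0,"hand":40}
    - {"dx":0,"dy":-0.26,"dz":-1.42,"wx":-1.01,"wy":0,"wz":0,"hand":40}
    - {"dx":0,"dy":-0.67,"dz":-1.36,"wx":-2.61,"wy":0,"wz":0,"hand":40}
    - {"dx":0,"dy":-1.07,"dz":-1.23,"wx":-4.21,"wy":0,"wz":0,"hand":40}
    - {"dx":0,"dy":-1.45,"dz":-1.06,"wx":-5.81,"wy":0,"wz":0,"hand":40}
    - {"dx":0,"dy":-1.8,"dz":-0.83,"wx":-7.41,"wy":0,"wz":0,"hand":40}
    - {"dx":0,"dy":-2.12,"dz":-0.55,"wx":-9.01,"wy":0,"wz":0,"hand":40}
    - {"dx":0,"dy":-2.39,"dz":-0.24,"wx":-10.61,"wy":0,"wz":0,"hand":40}
    - {"dx":0,"dy":-1.8,"dz":0.2,"wx":-10.61,"wy":0,"wz":0,"hand":40}
    - {"dx":0,"dy":-1.24,"dz":0.63,"wx":-10.61,"wy":0,"wz":0,"hand":40}
    - {"dx":0,"dy":-1.24,"dz":0.63,"wx":-10.61,"wy":0,"wz":0,"hand":14}
    - {"dx":0,"dy":-1.24,"dz":0.63,"wx":-10.61,"wy":0,"wz":0,"hand":14}

```text
clock: 14.8
eef_pos: [0.57, -0.0958, 0.2122]
tool_rot: [-0.153, 0.973, 0.173, -0.029]
ft_force: [0.0, -1.6, -1.7]
grip_width: 0.0144
grasp_force: 0.8
```

```bash
python3 -c "
from h import *
st()"
```

```text
t 14.8 pos ang 20.5 tilt 20.2 r 77.1 x -0.7 mm F [-0.5 -1.5 -1.7] Ftan 2.03 M [-0.687  0.102  0.043] w 14.4
```

```bash
sed -i "s/,'w',round(/,'g',round(float(o['grasp_force']),3),'w',round(/" h.py; python3 -c "
from h import *
st()"
```

```text
t 14.8 pos ang 20.5 tilt 20.2 r 77.1 x -0.7 mm F [-0.5 -1.5 -1.7] Ftan 2.03 M [-0.687  0.102  0.043] g 0.797 w 14.4
```

Emit:
drive_tool:
  rows:
    - {"dx":0,"dy":0.041,"dz":0,"wx":0.3,"wy":0,"wz":0,"hand":14}
    - {"dx":0,"dy":0.082,"dz":0.002,"wx":0.6,"wy":0,"wz":0,"hand":14}
    - {"dx":0,"dy":0.122,"dz":0.005,"wx":0.9,"wy":0,"wz":0,"hand":14}
    - {"dx":0,"dy":0.163,"dz":0.009,"wx":1.2,"wy":0,"wz":0,"hand":14}
    - {"dx":0,"dy":0.204,"dz":0.013,"wx":1.5,"wy":0,"wz":0,"hand":14}
    - {"dx":0,"dy":0.244,"dz":0.019,"wx":1.8,"wy":0,"wz":0,"hand":14}
    - {"dx":0,"dy":0.284,"dz":0.026,"wx":2.1,"wy":0,"wz":0,"hand":14}
    - {"dx":0,"dy":0.324,"dz":0.034,"wx":2.4,"wy":0,"wz":0,"hand":14}
    - {"dx":0,"dy":0.364,"dz":0.043,"wx":2.7,"wy":0,"wz":0,"hand":14}
    - {"dx":0,"dy":0.404,"dz":0.053,"wx":3,"wy":0,"wz":0,"hand":14}

```text
clock: 15.8
eef_pos: [0.5646, -0.0763, 0.2176]
tool_rot: [-0.156, 0.987, 0.043, -0.007]
ft_force: [2.0, -2.8, 2.6]
grip_width: 0.014
grasp_force: 2.0
```

```bash
python3 -c "
from h import *
st()"
```

```text
t 15.8 pos ang 5.0 tilt 5.0 r 77.9 x 0.2 mm F [ 1.1 -3.3  2.6] Ftan 3.08 M [-0.855 -0.159 -0.047] g 2.009 w 14.0
```

Emit:
drive_tool:
  rows:
    - {"dx":0,"dy":0.041,"dz":0,"wx":0.3,"wy":0,"wz":0,"hand":14}
    - {"dx":0,"dy":0.082,"dz":0.002,"wx":0.6,"wy":0,"wz":0,"hand":14}
    - {"dx":0,"dy":0.122,"dz":0.005,"wx":0.9,"wy":0,"wz":0,"hand":14}
    - {"dx":0,"dy":0.163,"dz":0.009,"wx":1.2,"wy":0,"wz":0,"hand":14}
    - {"dx":0,"dy":0.204,"dz":0.013,"wx":1.5,"wy":0,"wz":0,"hand":14}
    - {"dx":0,"dy":0.244,"dz":0.019,"wx":1.8,"wy":0,"wz":0,"hand":14}
    - {"dx":0,"dy":0.284,"dz":0.026,"wx":2.1,"wy":0,"wz":0,"hand":14}
    - {"dx":0,"dy":0.324,"dz":0.034,"wx":2.4,"wy":0,"wz":0,"hand":14}
    - {"dx":0,"dy":0.364,"dz":0.043,"wx":2.7,"wy":0,"wz":0,"hand":14}
    - {"dx":0,"dy":0.404,"dz":0.053,"wx":3,"wy":0,"wz":0,"hand":14}

```text
clock: 16.8
eef_pos: [0.5582, -0.057, 0.2168]
tool_rot: [-0.155, 0.984, -0.086, 0.014]
ft_force: [2.9, -3.8, 4.6]
grip_width: 0.0142
grasp_force: 2.4
```

```bash
python3 -c "
from h import *
st()"
```

```text
t 16.8 pos ang -10.0 tilt -10.0 r 78.0 x 0.1 mm F [ 1.6 -4.5  4.6] Ftan 5.25 M [-0.687 -0.113  0.046] g 2.391 w 14.2
```

Emit:
drive_tool:
  rows:
    - {"dx":0,"dy":0.041,"dz":0,"wx":0.3,"wy":0,"wz":0,"hand":14}
    - {"dx":0,"dy":0.082,"dz":0.002,"wx":0.6,"wy":0,"wz":0,"hand":14}
    - {"dx":0,"dy":0.122,"dz":0.005,"wx":0.9,"wy":0,"wz":0,"hand":14}
    - {"dx":0,"dy":0.163,"dz":0.009,"wx":1.2,"wy":0,"wz":0,"hand":14}
    - {"dx":0,"dy":0.204,"dz":0.013,"wx":1.5,"wy":0,"wz":0,"hand":14}
    - {"dx":0,"dy":0.244,"dz":0.019,"wx":1.8,"wy":0,"wz":0,"hand":14}
    - {"dx":0,"dy":0.284,"dz":0.026,"wx":2.1,"wy":0,"wz":0,"hand":14}
    - {"dx":0,"dy":0.324,"dz":0.034,"wx":2.4,"wy":0,"wz":0,"hand":14}
    - {"dx":0,"dy":0.364,"dz":0.043,"wx":2.7,"wy":0,"wz":0,"hand":14}
    - {"dx":0,"dy":0.404,"dz":0.053,"wx":3,"wy":0,"wz":0,"hand":14}

```text
clock: 17.8
eef_pos: [0.5522, -0.0385, 0.2109]
tool_rot: [-0.152, 0.964, -0.214, 0.034]
ft_force: [1.5, -2.7, 6.0]
grip_width: 0.0139
grasp_force: 2.7
```

```bash
python3 -c "
from h import *
st()"
```

```text
t 17.8 pos ang -24.9 tilt -25.0 r 78.2 x 0.1 mm F [ 0.6 -3.1  6. ] Ftan 5.32 M [-0.679 -0.118  0.088] g 2.727 w 13.9
```

Emit:
drive_tool:
  rows:
    - {"dx":0,"dy":0.041,"dz":0,"wx":0.3,"wy":0,"wz":0,"hand":14}
    - {"dx":0,"dy":0.082,"dz":0.002,"wx":0.6,"wy":0,"wz":0,"hand":14}
    - {"dx":0,"dy":0.122,"dz":0.005,"wx":0.9,"wy":0,"wz":0,"hand":14}
    - {"dx":0,"dy":0.163,"dz":0.009,"wx":1.2,"wy":0,"wz":0,"hand":14}
    - {"dx":0,"dy":0.204,"dz":0.013,"wx":1.5,"wy":0,"wz":0,"hand":14}
    - {"dx":0,"dy":0.244,"dz":0.019,"wx":1.8,"wy":0,"wz":0,"hand":14}
    - {"dx":0,"dy":0.284,"dz":0.026,"wx":2.1,"wy":0,"wz":0,"hand":14}
    - {"dx":0,"dy":0.324,"dz":0.034,"wx":2.4,"wy":0,"wz":0,"hand":14}
    - {"dx":0,"dy":0.364,"dz":0.043,"wx":2.7,"wy":0,"wz":0,"hand":14}
    - {"dx":0,"dy":0.404,"dz":0.053,"wx":3,"wy":0,"wz":0,"hand":14}

```text
clock: 18.8
eef_pos: [0.5469, -0.022, 0.2004]
tool_rot: [-0.147, 0.928, -0.338, 0.054]
ft_force: [1.2, -2.0, 7.1]
grip_width: 0.014
grasp_force: 3.1
```

```bash
python3 -c "
from h import *
st()"
```

```text
t 18.8 pos ang -39.7 tilt -40.0 r 78.6 x 0.1 mm F [ 0.6 -2.3  7.1] Ftan 6.27 M [-0.574 -0.112  0.053] g 3.098 w 14.0
```

Emit:
drive_tool:
  rows:
    - {"dx":0,"dy":-0.041,"dz":0,"wx":-0.3,"wy":0,"wz":0,"hand":14}
    - {"dx":0,"dy":-0.082,"dz":0.002,"wx":-0.6,"wy":0,"wz":0,"hand":14}
    - {"dx":0,"dy":-0.122,"dz":0.005,"wx":-0.9,"wy":0,"wz":0,"hand":14}
    - {"dx":0,"dy":-0.163,"dz":0.009,"wx":-1.2,"wy":0,"wz":0,"hand":14}
    - {"dx":0,"dy":-0.204,"dz":0.013,"wx":-1.5,"wy":0,"wz":0,"hand":14}
    - {"dx":0,"dy":-0.244,"dz":0.019,"wx":-1.8,"wy":0,"wz":0,"hand":14}
    - {"dx":0,"dy":-0.284,"dz":0.026,"wx":-2.1,"wy":0,"wz":0,"hand":14}
    - {"dx":0,"dy":-0.324,"dz":0.034,"wx":-2.4,"wy":0,"wz":0,"hand":14}
    - {"dx":0,"dy":-0.364,"dz":0.043,"wx":-2.7,"wy":0,"wz":0,"hand":14}
    - {"dx":0,"dy":-0.404,"dz":0.053,"wx":-3,"wy":0,"wz":0,"hand":14}

```text
clock: 19.8
eef_pos: [0.5521, -0.0389, 0.2105]
tool_rot: [-0.152, 0.965, -0.211, 0.033]
ft_force: [-2.1, 2.5, -5.4]
grip_width: 0.0138
grasp_force: 2.4
```

```bash
python3 -c "
from h import *
st()"
```

```text
t 19.8 pos ang -24.8 tilt -24.7 r 77.7 x -0.1 mm F [-1.2  3.  -5.4] Ftan -4.95 M [ 1.302  0.362 -0.131] g 2.431 w 13.8
```

Emit:
drive_tool:
  rows:
    - {"dx":0,"dy":-0.041,"dz":0,"wx":-0.3,"wy":0,"wz":0,"hand":14}
    - {"dx":0,"dy":-0.082,"dz":0.002,"wx":-0.6,"wy":0,"wz":0,"hand":14}
    - {"dx":0,"dy":-0.122,"dz":0.005,"wx":-0.9,"wy":0,"wz":0,"hand":14}
    - {"dx":0,"dy":-0.163,"dz":0.009,"wx":-1.2,"wy":0,"wz":0,"hand":14}
    - {"dx":0,"dy":-0.204,"dz":0.013,"wx":-1.5,"wy":0,"wz":0,"hand":14}
    - {"dx":0,"dy":-0.244,"dz":0.019,"wx":-1.8,"wy":0,"wz":0,"hand":14}
    - {"dx":0,"dy":-0.284,"dz":0.026,"wx":-2.1,"wy":0,"wz":0,"hand":14}
    - {"dx":0,"dy":-0.324,"dz":0.034,"wx":-2.4,"wy":0,"wz":0,"hand":14}
    - {"dx":0,"dy":-0.364,"dz":0.043,"wx":-2.7,"wy":0,"wz":0,"hand":14}
    - {"dx":0,"dy":-0.404,"dz":0.053,"wx":-3,"wy":0,"wz":0,"hand":14}

```text
clock: 20.8
eef_pos: [0.5584, -0.0571, 0.2168]
tool_rot: [-0.155, 0.984, -0.084, 0.013]
ft_force: [-0.8, 4.8, -5.3]
grip_width: 0.0141
grasp_force: 2.7
```

```bash
python3 -c "
from h import *
st()"
```

```text
t 20.8 pos ang -9.8 tilt -9.7 r 77.9 x 0.2 mm F [ 0.7  4.8 -5.3] Ftan -5.64 M [1.185 0.078 0.021] g 2.713 w 14.1
```

Emit:
drive_tool:
  rows:
    - {"dx":0,"dy":-0.041,"dz":0,"wx":-0.3,"wy":0,"wz":0,"hand":14}
    - {"dx":0,"dy":-0.082,"dz":0.002,"wx":-0.6,"wy":0,"wz":0,"hand":14}
    - {"dx":0,"dy":-0.122,"dz":0.005,"wx":-0.9,"wy":0,"wz":0,"hand":14}
    - {"dx":0,"dy":-0.163,"dz":0.009,"wx":-1.2,"wy":0,"wz":0,"hand":14}
    - {"dx":0,"dy":-0.204,"dz":0.013,"wx":-1.5,"wy":0,"wz":0,"hand":14}
    - {"dx":0,"dy":-0.244,"dz":0.019,"wx":-1.8,"wy":0,"wz":0,"hand":14}
    - {"dx":0,"dy":-0.284,"dz":0.026,"wx":-2.1,"wy":0,"wz":0,"hand":14}
    - {"dx":0,"dy":-0.324,"dz":0.034,"wx":-2.4,"wy":0,"wz":0,"hand":14}
    - {"dx":0,"dy":-0.364,"dz":0.043,"wx":-2.7,"wy":0,"wz":0,"hand":14}
    - {"dx":0,"dy":-0.404,"dz":0.053,"wx":-3,"wy":0,"wz":0,"hand":14}

```text
clock: 21.8
eef_pos: [0.5646, -0.0763, 0.2177]
tool_rot: [-0.156, 0.987, 0.046, -0.007]
ft_force: [-1.9, 5.8, -3.6]
grip_width: 0.014
grasp_force: 3.0
```

Run:
```python
from h import *
st()
```

```text
t 21.8 pos ang 5.1 tilt 5.3 r 78.0 x 0.2 mm F [ 0.   6.1 -3.6] Ftan -5.79 M [ 0.984 -0.074  0.038] g 2.963 w 14.0
```

Both sweep directions balance at bar 2 ≈ -17.5° (rotor ≈ -137.5°), and this agrees with the force minimum near -47° seen earlier. I go there and grip.

Emit:
drive_tool:
  rows:
    - {"dx":0,"dy":0.041,"dz":0,"wx":0.3,"wy":0,"wz":0,"hand":14}
    - {"dx":0,"dy":0.082,"dz":0.002,"wx":0.6,"wy":0,"wz":0,"hand":14}
    - {"dx":0,"dy":0.122,"dz":0.005,"wx":0.9,"wy":0,"wz":0,"hand":14}
    - {"dx":0,"dy":0.163,"dz":0.009,"wx":1.2,"wy":0,"wz":0,"hand":14}
    - {"dx":0,"dy":0.204,"dz":0.013,"wx":1.5,"wy":0,"wz":0,"hand":14}
    - {"dx":0,"dy":0.244,"dz":0.019,"wx":1.8,"wy":0,"wz":0,"hand":14}
    - {"dx":0,"dy":0.284,"dz":0.026,"wx":2.1,"wy":0,"wz":0,"hand":14}
    - {"dx":0,"dy":0.324,"dz":0.034,"wx":2.4,"wy":0,"wz":0,"hand":14}
    - {"dx":0,"dy":0.364,"dz":0.043,"wx":2.7,"wy":0,"wz":0,"hand":14}
    - {"dx":0,"dy":0.404,"dz":0.053,"wx":3,"wy":0,"wz":0,"hand":14}
    - {"dx":0,"dy":0.443,"dz":0.064,"wx":3.3,"wy":0,"wz":0,"hand":14}
    - {"dx":0,"dy":0.482,"dz":0.076,"wx":3.6,"wy":0,"wz":0,"hand":14}
    - {"dx":0,"dy":0.521,"dz":0.089,"wx":3.9,"wy":0,"wz":0,"hand":14}
    - {"dx":0,"dy":0.559,"dz":0.104,"wx":4.2,"wy":0,"wz":0,"hand":14}
    - {"dx":0,"dy":0.604,"dz":0.122,"wx":4.56,"wy":0,"wz":0,"hand":14}
    - {"dx":0,"dy":0.604,"dz":0.122,"wx":4.56,"wy":0,"wz":0,"hand":12}
    - {"dx":0,"dy":0.604,"dz":0.122,"wx":4.56,"wy":0,"wz":0,"hand":10}
    - {"dx":0,"dy":0.604,"dz":0.122,"wx":4.56,"wy":0,"wz":0,"hand":7}
    - {"dx":0,"dy":0.604,"dz":0.122,"wx":4.56,"wy":0,"wz":0,"hand":5}
    - {"dx":0,"dy":0.604,"dz":0.122,"wx":4.56,"wy":0,"wz":0,"hand":0}

```text
clock: 23.8
eef_pos: [0.5543, -0.0464, 0.2135]
tool_rot: [-0.154, 0.976, -0.15, 0.023]
ft_force: [-1.6, 4.5, 2.8]
grip_width: 0.0083
grasp_force: 58.5
```

Emit:
drive_tool:
  rows:
    - {"dx":0,"dy":0,"dz":0,"wx":0,"wy":0,"wz":0,"hand":0}
    - {"dx":0,"dy":0,"dz":0,"wx":0,"wy":0,"wz":0,"hand":0}
    - {"dx":0,"dy":0,"dz":0,"wx":0,"wy":0,"wz":0,"hand":0}
    - {"dx":0,"dy":0,"dz":0,"wx":0,"wy":0,"wz":0,"hand":0}
    - {"dx":0,"dy":0,"dz":0,"wx":0,"wy":0,"wz":0,"hand":0}

```text
clock: 24.3
eef_pos: [0.5544, -0.0466, 0.2136]
tool_rot: [-0.154, 0.976, -0.15, 0.023]
ft_force: [-1.9, 4.0, 2.5]
grip_width: 0.0087
grasp_force: 58.6
```

Run:
```python
from h import *
st();ov('o5',np.radians(-137.5),0);st()
```

```text
t 24.3 pos ang -18.5 tilt -17.5 r 77.6 x -0.4 mm F [-0.5  4.4  2.5] Ftan -3.40 M [ 1.35   0.162 -0.04 ] g 58.553 w 8.7
 t 24.4 pos ang -18.5 tilt -17.5 r 77.6 x -0.4 mm F [-0.4  4.9  2.7] Ftan -3.81 M [ 1.319  0.164 -0.09 ] g 58.554 w 8.7
```

View pics/o5.png

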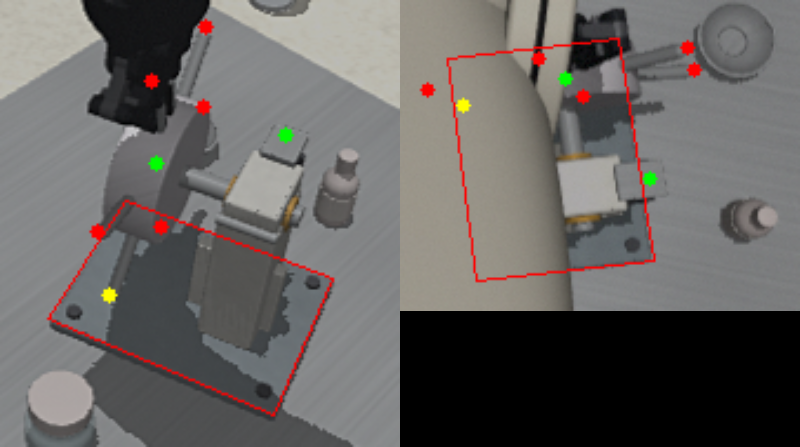

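The bars sit on the dots predicted for -137.5°. One bar is gripped at 58 N, the rotor is still, the cap is shut, and the jar, dropper bottle and dish visible here are where they were.

```bash
python3 -c "
from h import *
print(bot.job_done())"
```

```text
the job is handed in; nothing more can be done
None
```

I pressed the cap shut, found the heavy side by feel and brought it to the bottom at rotor angle about -137.5° (two force readings agreed to about 1°). I handed the job in at 24.4 s, with one bar gripped and the rotor still. The jar, dropper bottle and dish looked unmoved in the last pictures; I didn't recheck the screwdriver, but the arm never went near it.

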